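# U-bolt over the magnifier boom

## Task

Fasten the bench magnifier's boom: take the U-bolt whose legs match the bracket's two holes out of the wooden rack, straddle the horizontal boom with it and lower both legs through the two holes at once until its two foot plates lie flat on the bracket, then let go. Leave the other two U-bolts, the narrower and the wider one, where they stand in the rack.

Things in the scene. Friction and masses are not known exactly. Their poses are not given: they have to be found in the camera images.
- ubolt_grip (a point): Centre of the black grip (36 x 14 x 36 mm, thin along y: pinch it so) on top of the middle-sized of three loose steel U-bolts, 0.16 kg, z up. 8 mm round legs point down at x = -30 and +30 mm. Below this point: bow underside 22 mm, undersides of the two foot plates 48 mm, leg tips 88 mm. Foot plates: 4 mm thick, 32 mm along y, x = 19 to 50 mm each side. Usable either way round.
- narrow_grip (a point): Centre of the grip of the narrower U-bolt, legs 40 mm apart, otherwise alike; it stays in the rack. The three stand upright in any order, legs loose in slots 46 mm deep, foot plates resting on the top of a fixed wooden rack 55 mm high, 140 mm along x, 245 mm along y, the slots 80 mm apart along y.
- wide_grip (a point): Centre of the grip of the wider U-bolt, legs 84 mm apart, otherwise alike; it stays in the rack.
- saddle (a point): Midpoint between two 22 mm through holes (at y = -30 and +30 mm) on top of a fixed aluminium plate: 90 mm along x, 130 along y, 10 thick, top 60 above the bench, hollow below. The boom, a 20 mm steel rod, lies on it along x, from x = -78 mm to a flat magnifier ring at +140 to +246. Fully home, the right U-bolt's grip centre is 48 mm above this point, its x along this y.
Mind the look-alikes: they are no part of the job. Leave any pink or turquoise look-alike of the part that bears ubolt_grip alone.

How it is judged:
By the outcome, as a careful person would: the job done as asked, in the order asked, and still so for the second after the job is handed in, with the robot touching nothing.
It also fails if it takes over 38 s, if anything falls off the work surface, if the arm or the gripper's body presses on something with over 40 N, if the wrist force passes 120 N, or if a joint passes its speed limit or range.

## Robot

A 6-joint arm with a two-finger parallel gripper is mounted at the origin on the work surface. World frame = base frame: x ahead of the robot, y to its left, z up, the work surface at z = 0. Lengths are in m, angles in rad, forces in N, time in s.
With the tool pointing down it reaches from about 0.225 to 0.725 m from the base axis. Payload 3.1 kg.
Tool frame: the origin (TCP) lies on the mounting face of the last link; the fingertips stand 173 mm ahead of it and the grasp point (between the pads) lies 155 mm ahead of it; z points along the fingers, y is the direction in which the jaws open and shut (so a half turn about z gives the same grasp; the last joint's range is limited). The gripper opens to 85 mm and grips with 20 to 120 N. Pads are 22 mm wide; open, the fingers measure 114 mm over their backs; the gripper's body (76 mm by 85 mm) begins 54 mm behind the grasp point. The pads swing forward as they close: fully open they stand 13 mm farther back than shut.
Start: joints at [-1.267, 0.048, 0.099, 1.622, 0, 1.443], TCP at [0.22, -0.477, 0.405] pointing down, gripper open.
Joint ranges: [-2.91, 2.91], [-0.99, 1.94], [-1.21, 1.42], [-2.12, 2.29], [-1.49, 1.47], [-3.14, 3.14]. Speed limits (rad/s): [2.79, 2.79, 3.14, 3.14, 3.14, 3.14].

## Interface

Orientations are given as a rotation vector (axis times angle).
In Python, from workcell import arm gives the robot as it stands.
- The arm moves only by the shell command python3 -m handwheel 'ROWS' [OPENING] [FORCE]. ROWS is text: rows parted by semicolons, each of 4 numbers parted by spaces: the shift along the tool's x, y, z in cm, then the turn about the tool's z in units of 5 degrees (1.0 is 5 degrees). In form: tx ty tz roll; .... A call has 1 to 20 rows; each row is the pose to reach, as a shift and turn from the pose measured when the call began, along the tool's axes at that moment; what a row does not reach only later rows make up. A row lasts 1/8 s, in which the tool goes at most 62.5 mm and 10.7 degrees, less where a joint would pass 70% of its speed; a pose out of reach is approached as far as the arm can. A call with a gripper value outside its range is refused whole. OPENING is the opening in per cent of the stroke, from 0 (shut) to 100 (fully open), set as the call begins (- or left out, the last holds). The fingers move at their own pace and stop on an object; FORCE is the grip in N (left out, the last holds). Time passes only in rows, so rows that repeat a pose let the fingers close. It gives the time, the measured TCP pose, the force and the opening at its end, in the units of the state.
- arm.read_state(): the state, without advancing time (a new reading comes with each control period).
- arm.grab_frame(name): name is "side" or "top" or "wrist"; returns the picture (400x640x3 uint8, red, green, blue); there is no depth.
- arm.camera_info(name): a dict with "intrinsics" (3x3 intrinsics, pixels), "rvec" (rotation vector, rad) and "tvec" (3), from world to camera coordinates, as OpenCV has them. Camera axes: x right, y down, z forward; pixel columns grow to the right and rows downward; lengths in m; the calibration is good to about 2 mm. A picture is of the moment at which its call begins: read the wrist's pose just before it. camera_info takes no time and is no camera call; for the wrist camera it gives the pose at the moment of the call.
- arm.job_done(): hands the job in, once; it reports no verdict.
The state is a dict: "clock": time; "joint_positions": joint angles; "joint_vel": joint speeds; "joint_efforts": joint torques, N m; "ee_pos": TCP position; "eef_rot": TCP orientation; "contact_force": force on the tool from outside, world axes, zero at the start; "wrist_torque": the same for the moment, N m; "grip_width": finger opening in m.
Only numpy, scipy, OpenCV 4.12 (cv2) and the standard library are available. Lean on these libraries where they do the work, as an engineer would, in place of code of your own. Each camera call takes 0.05 s, during which the arm holds its last target. There are 200 camera calls.

## Working session

There is one attempt and no reset: what is moved stays moved. The work goes in short steps, Python scripts to look and compute and a shell command to move; the robot and the scene stay as the last step left them, time stands still between calls to the robot, and variables do not carry over. Pictures are saved under pics/ and viewed, about 8 in all and at most 12, crops included, and the job is handed in when it is done.

```bash
ls; mkdir -p pics; python3 - <<'E'
from workcell import arm
import cv2
s=arm.read_state();print({k:s[k] for k in('clock','ee_pos','eef_rot','grip_width')})
for n in("side","top","wrist"):
    i=arm.camera_info(n);print(n,i)
    f=arm.grab_frame(n);cv2.imwrite(f'pics/{n}0.png',f[:,:,::-1])
E
```

```text
pics
{'clock': 0.0, 'ee_pos': array([ 0.21962636, -0.47663326,  0.40351393]), 'eef_rot': array([-3.06640192e+00, -6.72440567e-01,  3.00116541e-04]), 'grip_width': 0.08554810305090307}
side {'intrinsics': array([[499.16431817,   0.        , 322.17969837],
       [  0.        , 499.16431817, 204.42411228],
       [  0.        ,   0.        ,   1.        ]]), 'rvec': array([ 0.41760612, -2.72766415,  1.19879161]), 'tvec': array([0.45811558, 0.10868696, 1.08511604])}
top {'intrinsics': array([[481.99221744,   0.        , 311.32379144],
       [  0.        , 481.99221744, 194.61630146],
       [  0.        ,   0.        ,   1.        ]]), 'rvec': array([ 2.15465125, -2.15904285,  0.13500416]), 'tvec': array([0.11625374, 0.478284  , 1.17259259])}
wrist {'intrinsics': array([[305.27259842,   0.        , 315.61127959],
       [  0.        , 305.27259842, 195.08526345],
       [  0.        ,   0.        ,   1.        ]]), 'rvec': array([-2.42515456,  1.55166824,  0.23676041]), 'tvec': array([-0.52422002, -0.03881028,  0.37876928])}
```

View pics/top0.png

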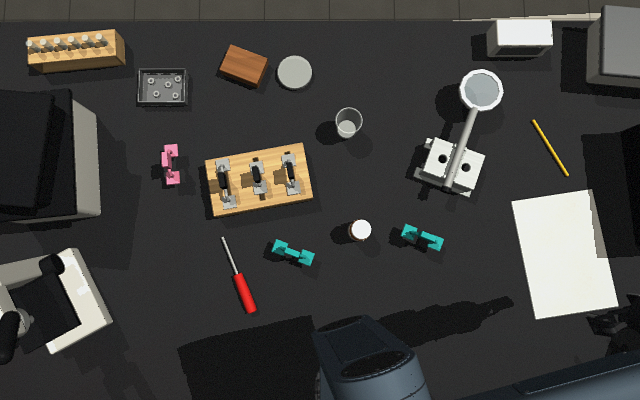

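View pics/side0.png

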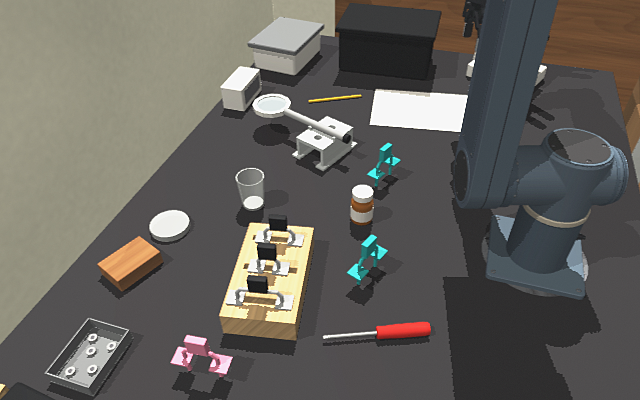

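Top view: the rack holds three U-bolts, at (223,183), (258,176) and (291,172). The bracket is near (452,163), with its ring at (481,90). The pink (171,165) and turquoise (293,252), (422,238) parts are look-alikes lying on the bench. I'll enlarge the rack and bracket to tell the sizes apart.

```bash
python3 - <<'E'
import cv2,numpy as np
t=cv2.imread('pics/top0.png')
a=cv2.resize(t[135:220,200:320],None,fx=6.6,fy=6.6,interpolation=3)
cv2.imwrite('pics/c_rack.png',a)
b=cv2.resize(t[130:200,405:495],None,fx=8,fy=8,interpolation=3)
cv2.imwrite('pics/c_br.png',b);print(a.shape,b.shape)
E
```

```text
(561, 792, 3) (560, 720, 3)
```

View pics/c_rack.png

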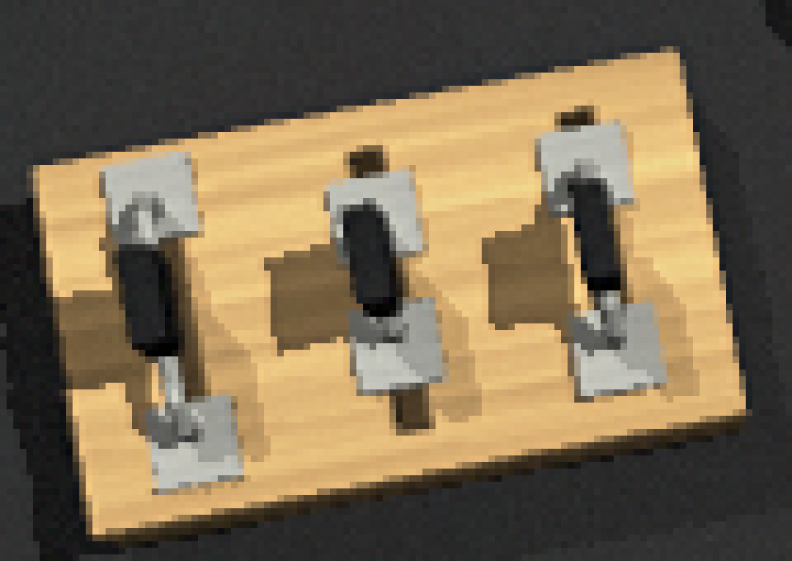

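View pics/c_br.png

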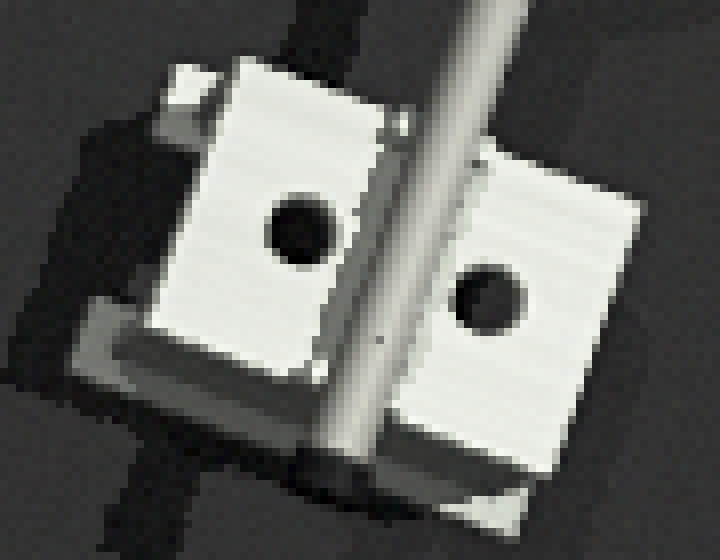

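Overall plate-to-plate lengths in the crop are about 345 px at (223,183), 222 px at (258,176) and 278 px at (291,172). The expected ratio is 124:80:100, so they're wide, narrow and middle. The target is the one at (291,172), at the rack's right end. Bracket holes are at crop (302,231) and (489,299).

```bash
cat >h.py <<'E'
import numpy as np,cv2
from scipy.spatial.transform import Rotation as R
from workcell import arm
def px2w(info,uv,z):
    K=info['intrinsics'];Rm=cv2.Rodrigues(info['rvec'])[0];t=info['tvec']
    c=-Rm.T@t;d=(Rm.T@np.linalg.inv(K)@np.c_[np.array(uv,float),np.ones(len(uv))].T).T
    return c+d*((z-c[2])/d[:,2])[:,None]
def deg(v):return np.degrees(np.arctan2(v[1],v[0]))
def plan(goal,ang):
    """goal grasp point xyz; ang: desired world angle of tool y (mod 180)"""
    s=arm.read_state();M=R.from_rotvec(s['eef_rot']).as_matrix()
    g=s['ee_pos']+0.155*M[:,2]
    print('grasp pt',g.round(4),'toolx',deg(M[:,0]).round(2),'tooly',deg(M[:,1]).round(2),'tz',M[:,2].round(3),'q6',s['joint_positions'].round(2))
    # tool pointing down: roll + => world angle decreases
    r=-(ang-deg(M[:,1]));r=(r+90)%180-90
    print('shift cm',(M.T@(np.array(goal)-g)*100).round(2),'roll units',round(r/5,3),'clock',s['clock'],'F',s['contact_force'].round(1),'w',round(s['grip_width'],4))
E
python3 - <<'E'
from h import *
i=arm.camera_info('top')
C=lambda p,f,o:(np.array(p)+.5)/f-.5+np.array(o)
o=px2w(i,C([(536,137),(628,122),(665,383),(577,398)],6.6,(200,135)),.059)
m=o.mean(0);ax=(o[0]+o[1]-o[2]-o[3])/2
print('ubolt',o.round(4),m.round(4),'axis',deg(ax),np.linalg.norm(ax))
g=px2w(i,C([(570,178),(608,178),(585,292),(622,290)],6.6,(200,135)),.121);print('grip top',g.mean(0).round(4),deg(g[0]+g[1]-g[2]-g[3]))
h=px2w(i,C([(302,231),(489,299)],8,(405,130)),.060)
print('holes',h.round(4),'saddle',h.mean(0).round(4),deg(h[0]-h[1]),np.linalg.norm(h[0]-h[1]))
r=px2w(i,C([(36,168),(678,47),(745,412),(92,538)],6.6,(200,135)),.055);print('rack',r.round(3),deg(r[1]-r[0]),np.linalg.norm(r[1]-r[0]))
print('cup',px2w(i,[(348,115)],.09),'bottle',px2w(i,[(361,229)],.08))
plan((m[0],m[1],.103),deg(ax)+90)
E
```

```text
ubolt [[0.5724 0.1902 0.059 ]
 [0.578  0.1559 0.059 ]
 [0.4799 0.142  0.059 ]
 [0.4743 0.1745 0.059 ]] [0.5262 0.1657 0.059 ] axis 8.570809479277036 0.09921185061007654
grip top [0.5245 0.1648 0.121 ] 7.406045871237056
holes [[ 0.5636 -0.2065  0.06  ]
 [ 0.5423 -0.263   0.06  ]] saddle [ 0.553  -0.2347  0.06  ] 69.34177935894243 0.06038028036402847
rack [[0.562 0.377 0.055]
 [0.608 0.137 0.055]
 [0.47  0.113 0.055]
 [0.423 0.353 0.055]] -79.21060152249683 0.244060090681823
cup [[0.6649409  0.02615449 0.09      ]] bottle [[ 0.38989349 -0.00222886  0.08      ]]
grasp pt [ 0.2196 -0.4764  0.2488] toolx 24.74 tooly -65.26 tz [-0.001  0.002 -1.   ] q6 [-1.27  0.05  0.1   1.62 -0.    1.44]
shift cm [ 54.71 -45.45  14.67] roll units 3.234 clock 0.15 F [-0.4 -0.5  0.9] w 0.0854
```

```bash
python3 -m handwheel '2 -1.7 0 0; 6 -5 0.3 0.3; 10 -8.3 0.6 0.6; 14.2 -11.8 1 0.9; 18.4 -15.3 1.3 1.2; 22.6 -18.8 1.6 1.5; 26.8 -22.3 2 1.8; 31 -25.8 2.3 2.1; 35.2 -29.2 2.6 2.4; 39.4 -32.7 3 2.7; 43.6 -36.2 3.3 2.9; 47.8 -39.7 3.6 3.1; 51.2 -42.5 3.8 3.2; 53.5 -44.5 4 3.2; 54.7 -45.4 4 3.2; 54.7 -45.4 4 3.2; 54.7 -45.4 4 3.2' 100 40
python3 - <<'E'
from h import *
i=arm.camera_info('wrist');f=arm.grab_frame('wrist')
cv2.imwrite('pics/w1.png',f[:,:,::-1])
K=i['intrinsics']
for n,p in(('grip',(.5255,.165,.121)),('centre of plates',(.526,.1655,.059))):
    print(n,cv2.projectPoints(np.array([p]),i['rvec'],i['tvec'],K,None)[0].ravel())
plan((.5255,.165,.103),98.3)
E
```

```text
clock: 2.28
ee_pos: [0.5277, 0.155, 0.3648]
eef_rot: [-3.123, -0.255, 0.002]
contact_force: [0.4, -0.5, -0.3]
grip_width: 0.0855
grip [304.11376137 207.56865853]
centre of plates [306.51659248 184.63717447]
grasp pt [0.5274 0.1562 0.21  ] toolx 9.32 tooly -80.68 tz [-0.002  0.008 -1.   ] q6 [0.16 0.11 0.08 1.55 0.01 3.14]
shift cm [-0.04 -0.82 10.7 ] roll units 0.204 clock 2.325 F [ 0.1 -0.5  0.1] w 0.0853
```

View pics/w1.png

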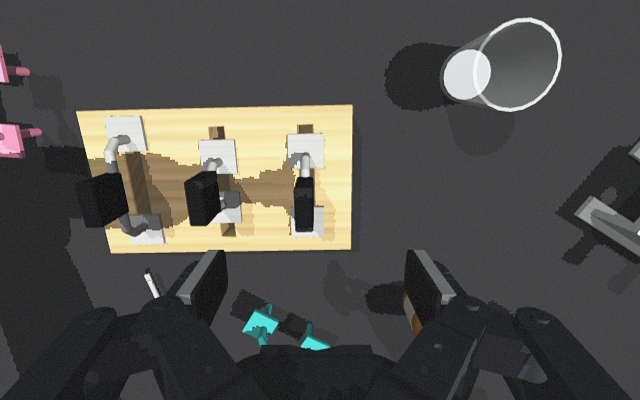

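The wrist view shows the target grip at (304,205), where the projection put it at (304,207). Joint 6 is at its range end, so I'll use the half-turn-equivalent grasp: a roll of −35.8 units.

```bash
python3 -m handwheel '0 -0.2 0 -1; 0 -0.4 0 -3; 0 -0.6 0 -5; 0 -0.8 0 -7; 0 -0.8 0 -9; 0 -0.8 0 -11; 0 -0.8 0 -13; 0 -0.8 0 -15; 0 -0.8 0 -17; 0 -0.8 0 -19; 0 -0.8 0 -21; 0 -0.8 0 -23; 0 -0.8 0 -25; 0 -0.8 0 -27; 0 -0.8 0 -29; 0 -0.8 0 -31; 0 -0.8 0 -33; 0 -0.8 0 -35; 0 -0.8 0 -35.8; 0 -0.8 0 -35.8'
python3 - <<'E'
from h import *
i=arm.camera_info('wrist');f=arm.grab_frame('wrist')
cv2.imwrite('pics/w2.png',f[:,:,::-1])
for n,p in(('grip',(.5255,.165,.121)),('centre of plates',(.526,.1655,.059))):
    print(n,cv2.projectPoints(np.array([p]),i['rvec'],i['tvec'],i['intrinsics'],None)[0].ravel())
plan((.5255,.165,.103),98.3)
E
```

```text
clock: 4.82
ee_pos: [0.5261, 0.162, 0.3654]
eef_rot: [0.224, -3.133, -0.012]
contact_force: [-0.9, 0.9, -0.5]
grip_width: 0.0853
grip [317.36014946 207.49343084]
centre of plates [316.99016243 185.75517141]
grasp pt [0.5259 0.1633 0.2104] toolx -171.82 tooly 98.18 tz [-0.001  0.008 -1.   ] q6 [0.18 0.11 0.09 1.55 0.01 0.03]
shift cm [ 0.02  0.09 10.74] roll units -0.025 clock 4.875 F [-1.1 -1.  -0.4] w 0.0855
```

View pics/w2.png

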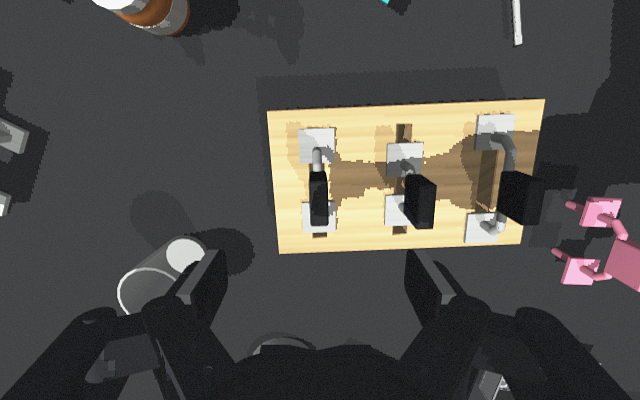

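The grip at (318,200) agrees with the projection. Descending and closing.

```bash
python3 -m handwheel '0 0.1 1 0; 0 0.1 3 0; 0 0.1 5 0; 0 0.1 7 0; 0 0.1 9 0; 0 0.1 10.3 0; 0 0.1 10.6 0; 0 0.1 10.6 0; 0 0.1 10.6 0' 60 70
python3 -c "
from h import *
plan((.5255,.165,.103),98.3)"
```

```text
clock: 6.0
ee_pos: [0.5263, 0.164, 0.2604]
eef_rot: [-0.224, 3.132, 0.013]
contact_force: [-0.1, 0.6, 0.1]
grip_width: 0.0516
grasp pt [0.5264 0.1652 0.1055] toolx -171.83 tooly 98.17 tz [ 0.001  0.008 -1.   ] q6 [ 0.18  0.13 -0.1   1.34  0.01  0.04]
shift cm [ 0.1  -0.01  0.25] roll units -0.027 clock 6.0 F [-0.1  0.6  0.1] w 0.0516
```

```bash
python3 -m handwheel '0 0 0.1 0; 0 0 0.1 0; 0 0 0.1 0; 0 0 0.1 0; 0 0 0.1 0' 0 70
python3 -m handwheel '0 0 -0.5 0; 0 0 -2 0; 0 0 -4 0; 0 0 -6 0; 0 0 -8.5 0; 0 0 -11 0; 0 0 -13.5 0; 0 0 -15 0; 0 0 -15.5 0; 0 0 -15.5 0'
python3 - <<'E'
from h import *
cv2.imwrite('pics/s3.png',cv2.resize(arm.grab_frame('side')[100:400,160:480,::-1],None,fx=1.8,fy=1.8))
plan((.553,-.2347,.20),159.3)
E
```

```text
clock: 6.62
ee_pos: [0.5265, 0.1641, 0.26]
eef_rot: [-0.224, 3.131, 0.013]
contact_force: [-1.6, 0.0, 4.9]
grip_width: 0.013
clock: 7.88
ee_pos: [0.5263, 0.1628, 0.4147]
eef_rot: [-0.224, 3.132, 0.013]
contact_force: [0.5, -0.3, -2.1]
grip_width: 0.0134
grasp pt [0.5262 0.164  0.2591] toolx -171.83 tooly 98.17 tz [ 0.     0.008 -1.   ] q6 [0.18 0.12 0.19 1.64 0.01 0.03]
shift cm [  3.03 -39.9    5.59] roll units -12.225 clock 7.925 F [ 0.3 -0.1 -2.1] w 0.0131
```

View pics/s3.png

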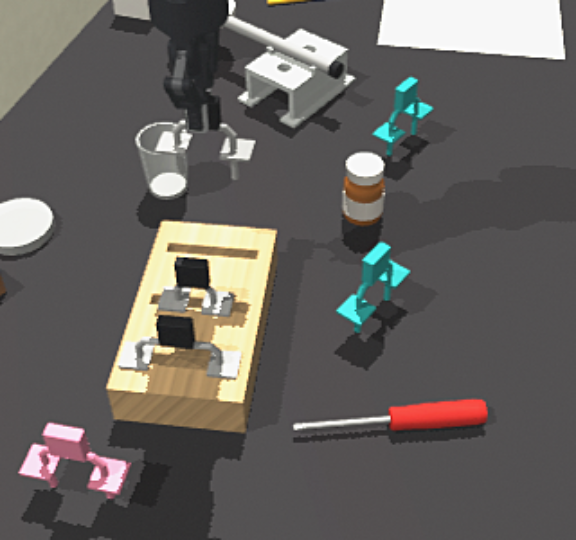

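The U-bolt is lifted cleanly and the other two haven't moved. Its now empty slot is at crop (212,250). Carrying it over the bracket.

```bash
python3 -m handwheel '0.1 -1.3 0 -0.4; 0.4 -4 0 -1.2; 0.7 -8 0 -2.4; 1 -12 0 -3.6; 1.3 -16 0 -4.9; 1.6 -20 0 -6.1; 1.9 -24 0 -7.3; 2.2 -28 0 -8.6; 2.5 -32 0 -9.8; 2.7 -35.5 1 -11; 2.9 -38 2.5 -11.8; 3 -39.3 4 -12.2; 3 -39.9 5 -12.2; 3 -39.9 5 -12.2; 3 -39.9 5 -12.2; 3 -39.9 5 -12.2'
python3 - <<'E'
from h import *
f=arm.grab_frame('wrist');cv2.imwrite('pics/w4.png',f[:,:,::-1])
t=arm.grab_frame('top');s=arm.grab_frame('side')
a=cv2.resize(t[120:220,395:515],(660,550),interpolation=3);cv2.imwrite('pics/t4.png',a[:,:,::-1])
i=arm.camera_info('wrist')
h=np.array([(.5636,-.2065,.06),(.5423,-.263,.06)]);print(cv2.projectPoints(h,i['rvec'],i['tvec'],i['intrinsics'],None)[0].reshape(-1,2).round(1))
plan((.553,-.2347,.110),159.3)
E
```

```text
clock: 9.93
ee_pos: [0.5535, -0.2355, 0.362]
eef_rot: [-1.781, 2.581, 0.008]
contact_force: [0.7, -0.1, -1.3]
grip_width: 0.0133
[[315.8 215.8]
 [315.7 152.5]]
grasp pt [ 0.5536 -0.2345  0.2067] toolx -110.8 tooly 159.2 tz [ 0.001  0.007 -1.   ] q6 [-0.52  0.24  0.23  1.56  0.01 -1.72]
shift cm [0.11 0.04 9.67] roll units -0.02 clock 10.075 F [-0.  -0.6 -0.9] w 0.0128
```

View pics/w4.png

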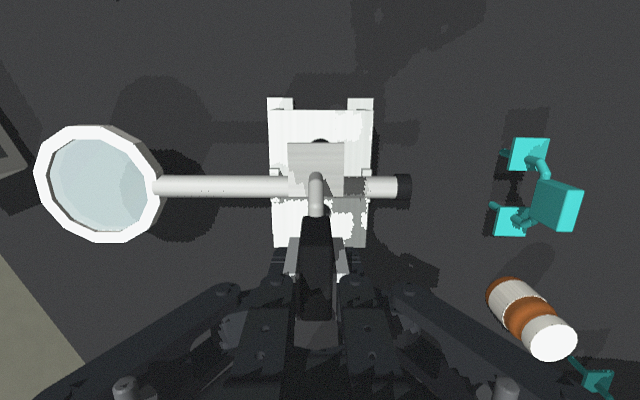

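The hole's edge shows near (320,140), slightly right of its projection at (315.7,152.5). Checking that enlarged.

```bash
python3 - <<'E'
import cv2
f=cv2.imread('pics/w4.png')
cv2.imwrite('pics/w4c.png',cv2.resize(f[90:290,250:390],None,fx=4,fy=4,interpolation=cv2.INTER_CUBIC)[:600])
E
```

```text
(no output)
```

View pics/w4c.png

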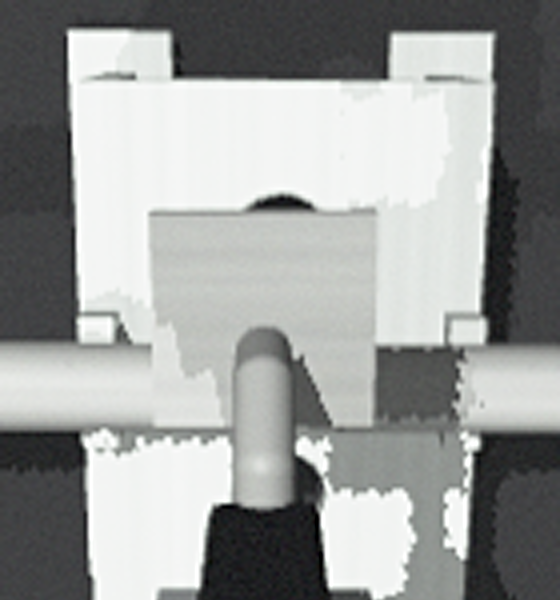

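```bash
python3 - <<'E'
from h import *
i=arm.camera_info('wrist');u=lambda p:(np.array(p)+.5)/4-.5+np.array((250,90))
M=R.from_rotvec(arm.read_state()['eef_rot']).as_matrix();s=np.array((.553,-.2347,.06))
g=arm.read_state()['ee_pos']+.155*M[:,2]
def show(n,w):print(n,w.round(4),'rel grasp pt, tool cm',((w-g)@M*100).round(2))
# bracket far edge corners, hole far edge point
show('edge',px2w(i,u([(80,79),(490,79)]),.06));show('edgemid',px2w(i,u([(80,79),(490,79)]),.06).mean(0))
show('hole top edge',px2w(i,u([(283,194)]),.06)); show('foot outer',px2w(i,u([(150,210),(377,210)]),.161))
show('boom at saddle z.07',px2w(i,u([(475,387),(20,386)]),.07))
show('nominal saddle',s)
for n in('top','side'):
    f=arm.grab_frame(n)
    if n=='side':cv2.imwrite('pics/s5.png',cv2.resize(f[70:190,250:410,::-1],None,fx=4.5,fy=4.5,interpolation=2))
    else: cv2.imwrite('pics/t5.png',cv2.resize(f[120:200,400:500,::-1],None,fx=6,fy=6,interpolation=2))
E
```

```text
edge [[ 0.5659 -0.3115  0.06  ]
 [ 0.4842 -0.2805  0.06  ]] rel grasp pt, tool cm [[ 6.86 -3.91 14.61]
 [ 6.87  4.83 14.63]]
edgemid [ 0.5251 -0.296   0.06  ] rel grasp pt, tool cm [ 6.87  0.46 14.62]
hole top edge [[ 0.534  -0.2734  0.06  ]] rel grasp pt, tool cm [[ 4.44  0.43 14.64]]
foot outer [[ 0.5489 -0.2902  0.161 ]
 [ 0.5196 -0.2791  0.161 ]] rel grasp pt, tool cm [[ 5.41 -1.54  4.53]
 [ 5.41  1.58  4.53]]
boom at saddle z.07 [[ 0.5087 -0.2198  0.07  ]
 [ 0.6029 -0.2558  0.07  ]] rel grasp pt, tool cm [[ 0.32  4.7  13.68]
 [ 0.34 -5.39 13.66]]
nominal saddle [ 0.553  -0.2347  0.06  ] rel grasp pt, tool cm [ 0.15  0.03 14.67]
```

View pics/s5.png

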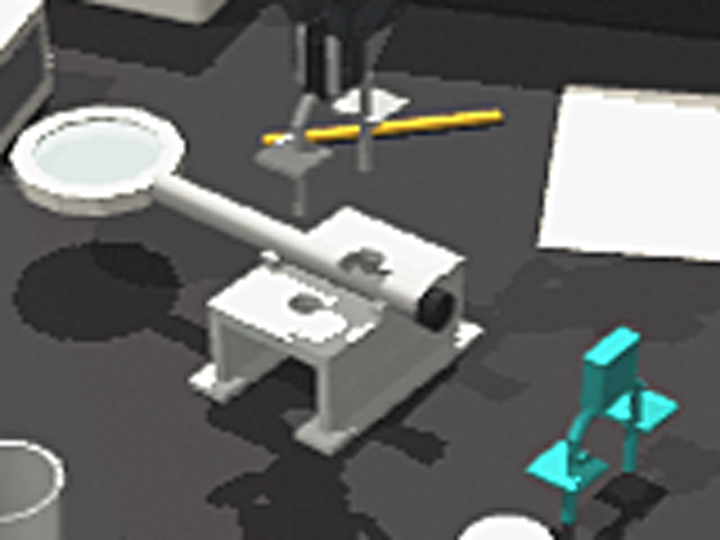

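Side view: near hole at crop (305,304), bracket corners about (210,303), (345,208), (463,260). The held bolt's legs hang free above. I'll cross-check the three cameras' saddle estimates.

```bash
python3 - <<'E'
from h import *
t=arm.camera_info('top');s=arm.camera_info('side');w=arm.camera_info('wrist')
a=px2w(t,(np.array([(240,58),(640,205),(548,470),(148,325)])+.5)/8-.5+np.array((405,130)),.06)
print('top bracket centre',a.mean(0).round(4))
C=lambda p:(np.array(p)+.5)/4.5-.5+np.array((250,70))
b=px2w(s,C([(305,304),(210,303),(345,208),(463,260)]),.06)
print('side hole, opp-corner centre',b[0].round(4),((b[1]+b[3])/2).round(4))
# bolt vs tool in side view: leg tips at predicted locations
M=R.from_rotvec(arm.read_state()['eef_rot']).as_matrix();g=arm.read_state()['ee_pos']+.155*M[:,2]
for x in(.03,-.03):
    p=g+M@np.array((x,0,.09));q=cv2.projectPoints(p[None],s['rvec'],s['tvec'],s['intrinsics'],None)[0].ravel()
    print('tip pred side crop',((q-np.array((250,70))+.5)*4.5-.5).round(1))
    q=cv2.projectPoints(p[None],w['rvec'],w['tvec'],w['intrinsics'],None)[0].ravel();print(q)
E
```

```text
top bracket centre [ 0.5533 -0.2342  0.06  ]
side hole, opp-corner centre [ 0.5582 -0.2035  0.06  ] [ 0.5468 -0.2314  0.06  ]
tip pred side crop [359.4 173.9]
[315.32375513 167.79796087]
tip pred side crop [294.8 217.7]
[315.30492059 243.98701324]
```

The wrist and side cameras agree that the bolt sits about 4 mm along tool +x in the jaws. They also put the saddle about 4–6 mm along tool +y from the top-camera estimate, which implies a world-x bias of about 4 mm in the top camera. Correcting, lowering the tips to just above the plate, and checking again.

```bash
python3 -m handwheel '-0.1 0.2 0.5 0; -0.2 0.5 1.5 0; -0.2 0.5 2.7 0; -0.2 0.5 3.7 0; -0.2 0.5 4.2 0; -0.2 0.5 4.2 0; -0.2 0.5 4.2 0; -0.2 0.5 4.2 0'
python3 - <<'E'
from h import *
s=arm.grab_frame('side');w=arm.grab_frame('wrist');t=arm.grab_frame('top')
a=cv2.resize(s[105:165,295:355],(600,600),interpolation=2)[:, :400]
a=cv2.resize(s[105:165,297:357],(400,400),interpolation=2)
b=cv2.resize(w[90:250,240:400],(400,400),interpolation=2)
cv2.imwrite('pics/x6.png',np.hstack([a,b])[:,:,::-1])
i=arm.camera_info('wrist')
print('side crop: px=297+u*60/400, 105+v*60/400; wrist 240+u*.4, 90+v*.4')
plan((.553,-.2347,.110),159.3)
E
```

```text
clock: 11.18
ee_pos: [0.5496, -0.232, 0.32]
eef_rot: [-1.78, 2.582, 0.007]
contact_force: [0.1, -0.2, -1.5]
grip_width: 0.0131
side crop: px=297+u*60/400, 105+v*60/400; wrist 240+u*.4, 90+v*.4
grasp pt [ 0.5497 -0.2308  0.1648] toolx -110.82 tooly 159.19 tz [ 0.001  0.007 -1.   ] q6 [-0.51  0.23  0.13  1.48  0.01 -1.72]
shift cm [ 0.29 -0.45  5.48] roll units -0.023 clock 11.325 F [-0.2 -0.7 -1.6] w 0.0134
```

View pics/x6.png

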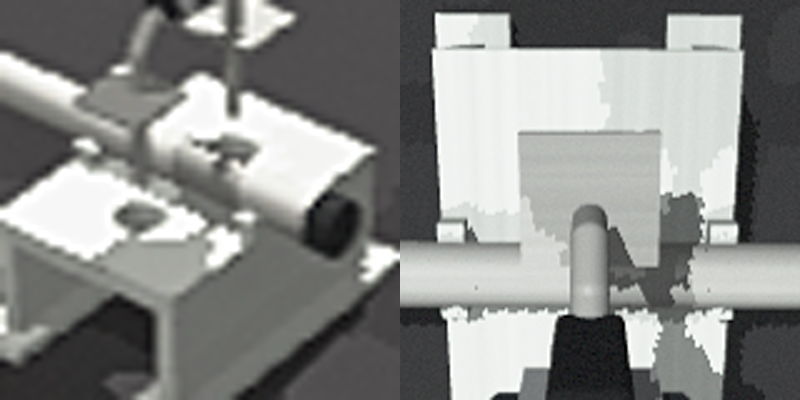

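```bash
python3 - <<'E'
from h import *
s=arm.camera_info('side');w=arm.camera_info('wrist')
M=R.from_rotvec(arm.read_state()['eef_rot']).as_matrix();g=arm.read_state()['ee_pos']+.155*M[:,2]
c=lambda p:(np.array(p)+.5)*.15-.5+np.array((297,105))
rel=lambda p:((p-g)@M*100).round(2)
print('side near hole',rel(px2w(s,c([(140,213)]),.06)),'far hole',rel(px2w(s,c([(228,150)]),.06)))
print('side near tip',rel(px2w(s,c([(143,160)]),.0748)),'far tip',rel(px2w(s,c([(233,113)]),.0748)))
d=lambda p:(np.array(p)-(400,0)+.5)*.4-.5+np.array((240,90))
print('wrist bracket edge',rel(px2w(w,d([(432,49),(742,49)]),.06)),'foot edge',rel(px2w(w,d([(518,132),(660,132)]),.1188)))
print('boom end sides',rel(px2w(w,d([(750,242),(750,308)]),.07)))
# synth: full-res diff search of near tip / hole skip
E
```

```text
side near hole [[-2.52  0.02 10.5 ]] far hole [[ 3.12  0.05 10.46]]
side near tip [[-1.26 -0.82  9.01]] far tip [[ 3.58 -0.06  8.98]]
wrist bracket edge [[ 6.99 -4.53 10.43]
 [ 6.99  4.4  10.44]] foot edge [[ 5.38 -1.56  4.56]
 [ 5.38  1.58  4.57]]
boom end sides [[ 1.49  4.79  9.48]
 [-0.62  4.93  9.49]]
```

Side and wrist now agree to within about 3 mm (side says move x −2.8 and y +0.9 mm, wrist says +0.8 and −0.7). The clearance is 7 mm, so I'll descend slowly with x −1 mm.

```bash
python3 -m handwheel '-0.1 0 0.4 0; -0.1 0 1 0; -0.1 0 1.6 0; -0.1 0 2.2 0; -0.1 0 2.4 0; -0.1 0 2.4 0'
python3 -c "
from h import *
plan((.553,-.2347,.110),159.3);print(arm.read_state()['wrist_torque'].round(2))"
```

```text
clock: 12.08
ee_pos: [0.5498, -0.2308, 0.2955]
eef_rot: [-1.781, 2.582, 0.009]
contact_force: [0.2, -0.2, -1.7]
grip_width: 0.0133
grasp pt [ 0.55   -0.2296  0.1405] toolx -110.81 tooly 159.19 tz [ 0.001  0.008 -1.   ] q6 [-0.51  0.24  0.09  1.43  0.01 -1.72]
shift cm [ 0.39 -0.47  3.05] roll units -0.022 clock 12.075 F [ 0.2 -0.2 -1.7] w 0.0133
[ 0.06 -0.    0.  ]
```

Tips are now about 10 mm below the plate top with no contact force, so both legs are in the holes. Lowering to just above home.

```bash
python3 -m handwheel '0 0 0.5 0; 0 0 1.1 0; 0 0 1.7 0; 0 0 2.3 0; 0 0 2.6 0; 0 0 2.8 0; 0 0 2.8 0'
python3 -c "
from h import *
plan((.553,-.2347,.110),159.3);print(arm.read_state()['wrist_torque'].round(2))"
```

```text
clock: 12.95
ee_pos: [0.5498, -0.2305, 0.2674]
eef_rot: [-1.781, 2.582, 0.009]
contact_force: [0.5, -0.4, -1.3]
grip_width: 0.0131
grasp pt [ 0.55   -0.2293  0.1124] toolx -110.81 tooly 159.19 tz [ 0.001  0.008 -1.   ] q6 [-0.51  0.25  0.05  1.37  0.01 -1.72]
shift cm [ 0.4  -0.47  0.24] roll units -0.022 clock 12.95 F [ 0.5 -0.4 -1.3] w 0.0131
[ 0.03  0.02 -0.01]
```

```bash
python3 -m handwheel '0 0 0.1 0; 0 0 0.2 0; 0 0 0.3 0; 0 0 0.3 0'
python3 -c "
from h import *
plan((.553,-.2347,.110),159.3);print(arm.read_state()['wrist_torque'].round(2))"
```

```text
clock: 13.45
ee_pos: [0.5499, -0.2305, 0.2651]
eef_rot: [-1.781, 2.582, 0.008]
contact_force: [-0.7, 1.5, 1.4]
grip_width: 0.0132
grasp pt [ 0.5501 -0.2293  0.1101] toolx -110.81 tooly 159.19 tz [ 0.002  0.007 -1.   ] q6 [-0.51  0.25  0.04  1.37  0.01 -1.72]
shift cm [ 0.4  -0.46  0.01] roll units -0.022 clock 13.45 F [-0.7  1.5  1.4] w 0.0132
[ 0.12  0.21 -0.  ]
```

Contact at the predicted height (F_z changed by +2.7 N). A light press, then release and retreat.

```bash
python3 -m handwheel '0 0 0.1 0; 0 0 0.1 0; 0 0 0.1 0'
python3 -m handwheel '0 0 0 0; 0 0 0 0; 0 0 0 0; 0 0 0 0; 0 0 0 0' 60
python3 -m handwheel '0 0 -0.5 0; 0 0 -2 0; 0 0 -4.5 0; 0 0 -7.5 0; 0 0 -10.5 0; 0 0 -13 0; 0 0 -15 0; 0 0 -15 0; 0 0 -15 0; 0 0 -15 0'
python3 - <<'E'
from h import *
s=arm.grab_frame('side');w=arm.grab_frame('wrist')
a=cv2.resize(s[90:170,280:360],(400,400),interpolation=2)
b=cv2.resize(w[70:270,220:420],(400,400),interpolation=2)
c=cv2.resize(s[200:350,200:350],(200,200));z=np.zeros((200,800,3),np.uint8);z[:,:200]=c;z[:,200:520]=cv2.resize(s,(320,200))
cv2.imwrite('pics/x7.png',np.vstack([np.hstack([a,b]),z])[:,:,::-1])
E
```

```text
clock: 13.82
ee_pos: [0.5499, -0.2304, 0.265]
eef_rot: [-1.78, 2.581, 0.007]
contact_force: [-2.5, 2.1, 6.0]
grip_width: 0.013
clock: 14.45
ee_pos: [0.5499, -0.2304, 0.2648]
eef_rot: [-1.78, 2.582, 0.008]
contact_force: [-0.8, 0.3, 0.0]
grip_width: 0.0514
clock: 15.7
ee_pos: [0.5494, -0.2314, 0.4135]
eef_rot: [-1.781, 2.582, 0.011]
contact_force: [-0.4, 0.3, 0.3]
grip_width: 0.0511
```

View pics/x7.png

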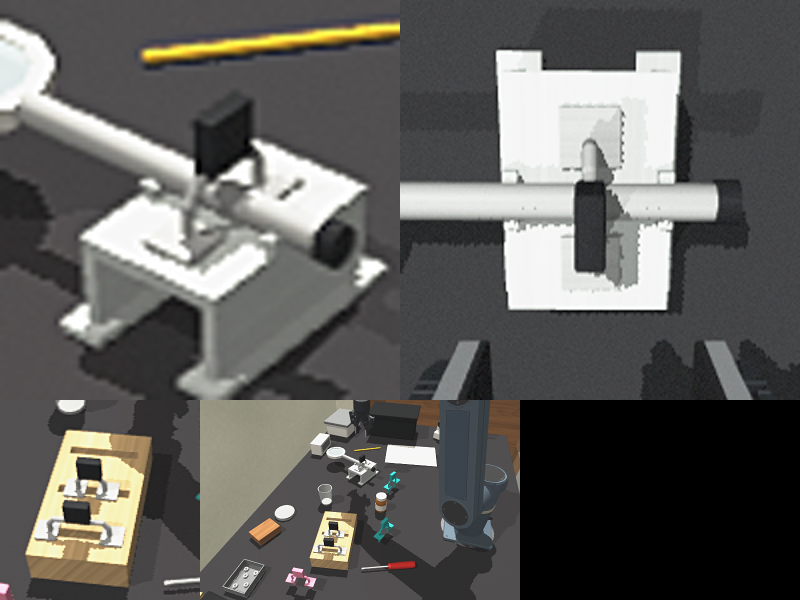

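The U-bolt straddles the boom with both foot plates flat on the bracket (plates at crop (590,137) and (590,262), grip at (590,225)). The narrow and wide ones are still in the rack, and the gripper is clear.

```bash
python3 -c "
from workcell import arm
print(arm.job_done())"
```

```text
the job is handed in; nothing more can be done
None
```

The boom is fastened and the job is handed in, at about 16 s on the robot's clock. I took the middle-sized U-bolt from the right-hand slot of the rack and lowered both legs through the bracket's holes over the boom. I then let go and backed off 15 cm.

**Last checks:**
- **Seating:** the bolt met the bracket at the predicted height, with the grasp point at z = 0.110 m. The press was 6 N, and the force read about zero after release.
- **Final pictures:** both foot plates lie flat, the bolt straddles the boom, and the narrow and wide U-bolts are still upright in the rack. The look-alikes were not touched.

**What disagreed or went wrong:**
- **Camera estimates:** the top camera's positions were about 4 mm off along x compared with the wrist and side cameras. I corrected for this before lowering the bolt. The remaining 3 mm disagreement between wrist and side was within the 7 mm hole clearance.
- **First approach:** it ran joint 6 to the end of its range, stopping about 8 mm short, so I used the half-turn grasp instead.

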